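Switch off the live isolator and tag it

ROBOT

A 7-joint arm with a two-finger parallel gripper is mounted at the origin on a cart in front of the work surface, level with it; the furniture and walls round the work are solid. World frame = base frame: x ahead of the robot, y to its left, z up, the work surface at z = 0. Lengths are in m, angles in rad, forces in N, time in s.
With the tool pointing down it reaches from about 0.425 to 0.95 m from the base axis. Payload 4.7 kg.
Tool frame: the origin (TCP) lies where the fingers leave the gripper's body, on its centre line; the fingertips stand 70 mm ahead of it and the grasp point (between the pads) lies 51 mm ahead of it; z points along the fingers, y is the line along which they close (so a half turn about z gives the same grasp; the last joint's range is limited). The gripper opens to 87 mm and grips with 3 to 60 N. Pads are 19 mm wide; open, the fingers measure 117 mm over their backs; the gripper's body (75 mm by 190 mm) begins 51 mm behind the grasp point.
Start: joints at [1.12, 0.469, -0.049, 1.532, 0.024, 1.141, -0.082], TCP at [0.276, -0.616, 0.292] pointing down, gripper open.
Joint ranges: [-2.59, 2.59], [-0.33, 1.99], [-1.39, 1.29], [0.1, 2.45], [-1.04, 4.18], [0.21, 1.99], [-2.66, 2.66]. Speed limits (rad/s): [2.57, 2.57, 3.14, 3.14, 3.14, 3.14, 3.14].

INTERFACE

Orientations are given as a rotation vector (axis times angle).
In Python, from rig import manip, vision gives the robot as it stands. Calls block until the motion is done:
- manip.goto(position, orientation): joint-space move of the TCP to a pose.
- manip.line_to(position, frame=None, feed=0.15, until_force=None): straight line of the TCP; frame=None keeps the orientation; feed is the mean speed in m/s. With until_force (N) it stops when the force on the tool has changed by that much, and returns True; else False.
- manip.move_j(angles): joint-space move.
- manip.command_gripper(opening, strength=None): finger opening in m; strength is the grip in N (None keeps the last); returns when the fingers have stopped.
- manip.pause(seconds).
- manip.solve_ik(position, orientation): joint angles nearest the present ones, or None.
- manip.sense(): the state.
- vision.camera(name): name is "side" or "top" or "wrist"; returns a dict with "color" (420x560x3 uint8, red, green, blue), "depth" (420x560 float32, m along the optical axis (not along the pixel's ray), 0 where there is no reading), "mtx" (3x3 intrinsics, pixels), "dist" ([k1, k2, p1, p2, k3] as OpenCV has them; the pictures are not rectified), "extrinsics" (4x4, takes a point from world to camera coordinates). Camera axes: x right, y up, looking along -z (the intrinsics and any distortion apply to the point x, -y, -z); pixel columns grow to the right and rows downward; lengths in m; the calibration is good to about 2 mm. A picture is of the moment at which its call begins.
A pose or a line that the arm cannot do raises manip.PlanningError and nothing moves.
- manip.finish_job(): hands the job in; it is judged then, once.
The state is a dict: "time": time; "qpos": joint angles; "qvel": joint speeds; "tau": joint torques, N m; "tcp_pos": TCP position; "eef_rot": TCP orientation; "ft_force": force on the tool from outside, world axes, zero at the start; "moment": the same for the moment, N m; "width": finger opening in m; "finger_force": force on a finger pad.
Only numpy, scipy, OpenCV 4.12 (cv2) and the standard library are available. Lean on these libraries where they do the work, as an engineer would, in place of code of your own. Each camera call takes 0.05 s, during which the arm holds its last target. There are 200 camera calls.

TASK

One of the three rotary isolators on the sloping bench-supply console is still on (its handle points up the panel; the others lie across). Turn it a quarter turn counter-clockwise until it clicks home in its off position, then pick up the service tag from the bench, hook it onto the rail at the gap in the keeper ledge (the rail's left end) and slide it along until it hangs centred above that isolator, in line with the index mark, and let go of it. Leave the other two isolators off and do not disturb the solder reel, the capacitor or the relay module.

Things in the scene. Friction and masses are not known exactly. Their poses are not given: they have to be found in the camera images.
- console: Bench-supply console, grey housing with black side cheeks, 234 x 372 x 157 mm, fixed. Origin: centre of its underside on the bench; x points to its back (away from the robot), y to its left, z up. Its grey panel rises towards the back at 0.42 rad (24.1 degrees) from horizontal, from x = -101, z = 72 mm over 200 mm of slope.
- tag_rail: Steel bar, 8 mm diameter, 344 mm long, across the upper panel on posts at its ends. Origin on the bar's axis at mid length; x up the slope, y along the bar to the left, z square out of the panel, whose face is at z = -14 mm. A keeper ledge behind the bar (near face x = 12, top z = 8 mm, y -176 to 95 mm) stops hooks going on or off. Dark index lines on ledge and panel at y = 45, -45, -135 mm.
- rail_gap (a point): On the bar's axis, at the middle of the 73 mm gap in the keeper ledge (y = 95 to 168 mm of tag_rail), the only place where a hook can be put on: it goes down behind the bar there and is then drawn down the slope.
- isolator_a: The isolator that is on at the start, in any of the three places. Grey 60 x 60 x 10 mm plate with a black bar handle 52 x 14 mm, bar from 17 to 43 mm above the panel, white pointer line at one end. Origin: on the handle's axis at the panel face, 115 mm down the slope from the rail; x up the slope, y left, z square out of the panel along the handle's axis.
- isolator_b: One of the two isolators that are off; same make and same axes as isolator_a.
- isolator_c: The other isolator that is off; same make and same axes.
- handle_a (a joint): Handle of isolator_a, rad: 0 = off (bar along y, pointer left), 1.571 = on (bar along x, pointer up the slope); falls as it is turned counter-clockwise, seen facing the panel. A snap spring of up to 0.13 N m holds it at either stop; past the middle (0.785) it clicks over and drives itself home.
- handle_b (a joint): Handle of isolator_b, same scale; off at the start.
- handle_c (a joint): Handle of isolator_c, same scale; off at the start.
- tag: Service tag, about 60 g: white plate 80 x 44 x 5 mm with a card on its face, lying face up on its hook and two rubber feet. Origin at bench level under the plate's centre; x to the hook end, y across the 44 mm width (grip here), z up through the face; plate at z = 15 to 20 mm.
- tag_hook (a point): Where the bar's axis lies when the tag hangs: x = 32.5, z = 11 mm in the tag's frame. The steel hook, 40 mm wide, is a flange (x = 36.5 to 40 mm) from the plate down to z = 0 and a 3 mm lip back under the plate to x = 28.5 mm. Hanging, the plate lies over the bar, its feet on the panel.
- reel: Bystander: reel of solder, 62 x 70 x 58 mm. Origin: underside.
- capacitor: Bystander: upright white motor capacitor, 54 mm diameter, can 125 mm high, 191 mm with its leads. Origin: underside centre.
- relay: Bystander: light grey relay module standing upright, 62 x 36 x 86 mm. Origin: underside centre.
Not all that is in view belongs to the job. Leave any orange look-alike of the tag alone.

How it is judged:
By the outcome, as a careful person would: the job done as asked, in the order asked, and still so for the second after the job is handed in, with the robot touching nothing.
It also fails if it takes over 69 s, if anything falls off the work surface, if the arm or the gripper's body presses on something with over 40 N, if the wrist force passes 120 N, or if a joint passes its speed limit or range.

## Working session

There is one attempt and no reset: what is moved stays moved. The work goes in short steps, each a Python script; the robot and the scene stay as the last script left them, time stands still between calls to the robot, and variables do not carry over. Pictures are saved under pics/ and viewed, at most 10 in all, crops included, and the job is handed in when it is done.

```bash
ls; mkdir -p pics
cat > h.py <<'E'
import numpy as np, cv2, pickle
from rig import manip, vision
def cam(n):
    c=vision.camera(n); pickle.dump(c,open(f'/tmp/{n}.pkl','wb')); return c
def world(c,uv,depth=None):
    """pixels -> world points from depth"""
    uv=np.atleast_2d(np.float32(uv)); 
    n=cv2.undistortPoints(uv.reshape(-1,1,2),c['mtx'],np.array(c['dist'])).reshape(-1,2)
    d=np.array([c['depth'][int(round(v)),int(round(u))] for u,v in uv]) if depth is None else depth
    p=np.c_[n[:,0]*d,-n[:,1]*d,-d]
    E=np.array(c['extrinsics']); return (p-E[:3,3])@E[:3,:3]
def cloud(c):
    H,W=c['depth'].shape; g=np.stack(np.meshgrid(np.arange(W),np.arange(H)),-1).reshape(-1,2)
    return world(c,g,c['depth'].reshape(-1)).reshape(H,W,3)
def rays(c,uv):
    E=np.array(c['extrinsics']); o=-E[:3,:3].T@E[:3,3]
    d=world(c,uv,np.ones(len(np.atleast_2d(uv))))-o; return o,d
def save(c,f): cv2.imwrite('pics/'+f,c['color'][:,:,::-1])
E
python3 - <<'E'
from h import *
for n in ['top','side']:
    c=cam(n); save(c,n+'0.png'); o,d=rays(c,[[280,210]]); print(n,o,d,np.array(c['mtx']).tolist(),c['dist'])
E
```

```text
pics
top [ 0.33702684 -0.0145096   1.22465556] [[ 0.15953961 -0.0270399  -0.98698782]] [[382.99934005762543, 0.0, 273.43492397928196], [0.0, 382.99934005762543, 212.2712159995962], [0.0, 0.0, 1.0]] [-0.04234603  0.          0.          0.          0.        ]
side [0.41974094 1.06187413 0.60068398] [[ 0.07205838 -0.9041796  -0.42163172]] [[397.4910636597582, 0.0, 284.2014936257798], [0.0, 397.4910636597582, 202.10275238749634], [0.0, 0.0, 1.0]] [-0.02948984  0.          0.          0.          0.        ]
```

View pics/top0.png

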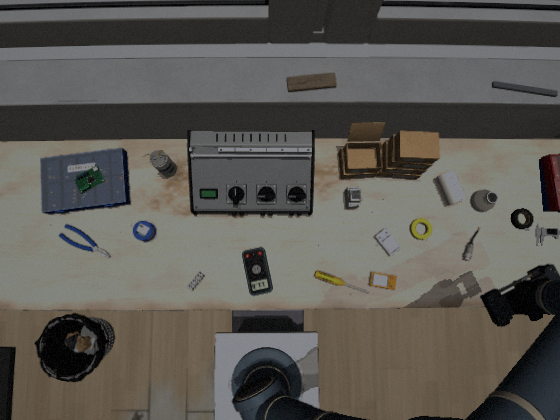

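View pics/side0.png

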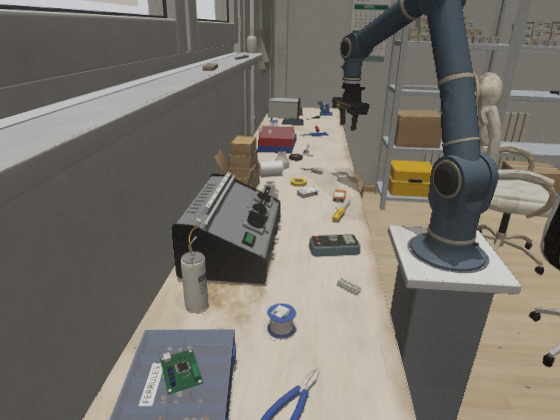

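The top view shows the console at about (252,172) and the isolators at (236,195), (267,194) and (297,194). The white tag is at (386,241) and the orange look-alike at (382,280). The side view shows the capacitor at (195,282) and the reel at (281,320). I'll zoom in and measure.

Run:
```python
from h import *
c=pickle.load(open('/tmp/top.pkl','rb'))
im=c['color'][:,:,::-1]
a=cv2.resize(im[120:220,180:325],None,fx=5,fy=5,interpolation=cv2.INTER_CUBIC)[:, :725]
b=cv2.resize(im[215:265,355:415],None,fx=5,fy=5,interpolation=cv2.INTER_CUBIC)
a=cv2.convertScaleAbs(a,alpha=1.7);b=cv2.convertScaleAbs(b,alpha=1.7)
cv2.imwrite('pics/crop_a.png',a);cv2.imwrite('pics/crop_b.png',b)
P=cloud(c)
# panel plane fit in console region
R=P[120:220,185:320].reshape(-1,3)
sel=R[(R[:,2]>.06)&(R[:,2]<.2)]
best=None;rng=np.random.default_rng(0)
for _ in range(500):
    q=sel[rng.choice(len(sel),3,False)]; n=np.cross(q[1]-q[0],q[2]-q[0]); 
    if np.linalg.norm(n)<1e-6: continue
    n/=np.linalg.norm(n); n*=np.sign(n[2]); k=abs((sel-q[0])@n)<.002
    if best is None or k.sum()>best.sum(): best=k
q=sel[best];m=q.mean(0);n=np.linalg.svd(q-m)[2][2];n*=np.sign(n[2])
print('panel n',n,'tilt',np.arccos(n[2]),'yaw',np.arctan2(-n[1],-n[0]),'m',m,best.sum())
bx=sel[:,:]; print('console bounds',bx.min(0),bx.max(0))
# hull of all console points high
cv=cv2.minAreaRect(np.float32(bx[:,:2])); print(cv)
# tag: white blob
hsv=cv2.cvtColor(im,cv2.COLOR_BGR2HSV)[215:265,355:415]
print(hsv[26,31],hsv[5,5])
m_=((hsv[...,1]<40)&(hsv[...,2]>120)).astype(np.uint8)
cs,_=cv2.findContours(m_,cv2.RETR_EXTERNAL,cv2.CHAIN_APPROX_NONE)
for k in cs:
    if cv2.contourArea(k)>60:
        uv=k.reshape(-1,2)+[355,215]; o,d=rays(c,uv); p=o+d*((.02-o[2])/d[:,2])[:,None]
        print(cv2.minAreaRect(np.float32(p[:,:2])), cv2.minAreaRect(k))
print('bench z',np.median(P[230:290,180:230,2]), 'tag z',P[236:246:3,382:390:3,2])
```

```text
panel n [-3.98007966e-01 -4.56593129e-04  9.17381846e-01] tilt 0.40934467200460517 yaw 0.00114719545504469 m [0.62321623 0.04841256 0.11750821] 3691
console bounds [ 0.5165092  -0.17365944  0.06000248] [0.78352273 0.25281698 0.17498777]
((0.6501891613006592, 0.03983750939369202), (0.42647600173950195, 0.26665428280830383), 89.88607025146484)
[113  14 141] [ 42   9 136]
((0.4360002875328064, -0.37915366888046265), (0.19511103630065918, 0.15598739683628082), 89.39274597167969) ((29.5, 24.5), (49.0, 59.0), 90.0)
bench z 0.00028757688898930757 tag z [[0.01695644 0.02061603 0.01938234]
 [0.02056197 0.01628673 0.01710318]
 [0.01699707 0.02395391 0.02301909]
 [0.01814813 0.02371663 0.01887429]]
```

View pics/crop_a.png

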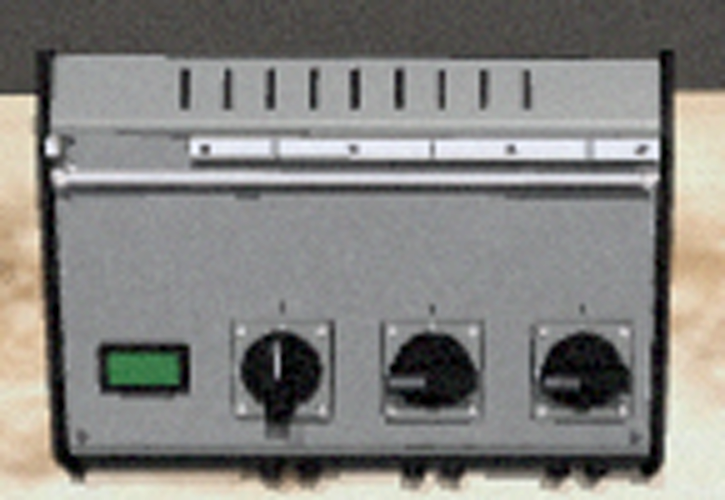

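View pics/crop_b.png

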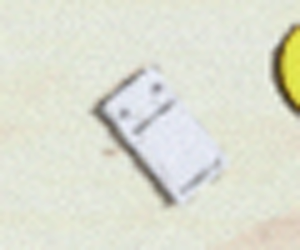

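Isolator A is the left one, with its handle up the slope. The tag has rivet dots at its upper-left end. Next I'll compute the console frame, then move over the tag and the isolator for wrist views.

```bash
cat >> h.py <<'E'
from scipy.spatial.transform import Rotation as Rot
def plane_hit(c,uv,p0,n):
    o,d=rays(c,uv); return o+d*(((p0-o)@n)/(d@n))[:,None]
def go(p,R,line=False,off=.051,feed=.15,until=None):
    """grasp point p, rotation R (cols = tool axes)"""
    p=np.array(p)-off*R[:,2]; rv=Rot.from_matrix(R).as_rotvec()
    return manip.line_to(p,rv,feed=feed,until_force=until) if line else manip.goto(p,rv)
def toolR(z,y):
    z=z/np.linalg.norm(z); y=y-z*(y@z); y/=np.linalg.norm(y); return np.c_[np.cross(y,z),y,z]
E
python3 - <<'E'
from h import *
c=pickle.load(open('/tmp/top.pkl','rb'))
n=np.array([-np.sin(.42),0,np.cos(.42)]); m=np.array([0.62321623,0.04841256,0.11750821])
f=lambda xy,o:[(o[0]+(x+.5)/5-.5,o[1]+(y+.5)/5-.5) for x,y in xy]
ca=(180,120)
pl=plane_hit(c,f([(282.5,370),(433,370),(583,370)],ca),m+.010*n,n)
ix=plane_hit(c,f([(283,305),(432,308),(583,307)],ca),m,n)
rl=plane_hit(c,f([(60,178),(650,180)],ca),m+.014*n,n)
print('plates',pl-.01*n);print('idx',ix);print('rail',rl, rl.mean(0))
t=plane_hit(c,f([(150,65),(100,108),(175,205),(222,160)],(355,215)),np.array([0,0,.02]),np.array([0,0,1.]))
print('tag',t,t.mean(0),np.linalg.norm(np.diff(t,axis=0),axis=1))
s=manip.sense();print(Rot.from_rotvec(s['eef_rot']).as_matrix().round(2))
tc=t.mean(0)
R=toolR(np.array([0,0,-1.]),np.array([0,1.,0]))
g=lambda p,R,off=.051: manip.solve_ik(np.array(p)-off*R[:,2],Rot.from_matrix(R).as_rotvec())
print(g([tc[0],tc[1],.2],R))
for y in ([0,1.,0],[0,-1.,0]):
    Ra=toolR(-n,np.array(y)); print(y,g(pl[0]+.2*n,Ra),g(pl[0]+.03*n,Ra))
E
```

```text
plates [[ 0.57258828  0.08525051  0.09489916]
 [ 0.572106   -0.00452671  0.09468379]
 [ 0.5716518  -0.09413169  0.09448095]]
idx [[ 0.60679843  0.08472506  0.11017647]
 [ 0.60468025 -0.00414517  0.10923055]
 [ 0.60481164 -0.09437814  0.10928922]]
rail [[ 0.67234857  0.21066733  0.15478193]
 [ 0.66964774 -0.13145001  0.15357582]] [0.67099816 0.03960866 0.15417888]
tag [[ 0.47302157 -0.38006197  0.02      ]
 [ 0.44584272 -0.34665951  0.02      ]
 [ 0.38418454 -0.39149339  0.02      ]
 [ 0.41221764 -0.42302571  0.02      ]] [ 0.42881662 -0.38531014  0.02      ] [0.0430629  0.07623521 0.04219173]
[[ 0.91  0.41 -0.  ]
 [ 0.41 -0.91  0.  ]
 [-0.   -0.   -1.  ]]
[ 1.1829366   0.43500294 -0.68920838  1.78961324  0.31781128  1.03057148
  1.94437688]
[0, 1.0, 0] [ 0.67421401 -0.02015417 -0.97048106  2.110097    0.17303781  0.64716337
  1.15394392] [ 0.66298693  0.59515439 -1.22002423  2.15017422  1.26066778  0.74327362
  0.21063948]
[0, -1.0, 0] [ 0.83982818 -0.01699004 -1.12757414  2.10601393  0.16972931  0.64587423
 -1.97676394] [-0.16011392  0.28886405 -0.14946124  2.18947191  0.56210626  0.30583889
 -2.37334534]
```

Run:
```python
from h import *
n=np.array([-np.sin(.42),0,np.cos(.42)])
go([.428,-.385,.20],toolR(np.array([0,0,-1.]),np.array([0,1.,0])))
c=vision.camera('wrist'); pickle.dump(c,open('/tmp/w1.pkl','wb')); save(c,'w1.png')
go(np.array([.600,.0852,.107])+.2*n,toolR(-n,np.array([0,1.,0])))
c=vision.camera('wrist'); pickle.dump(c,open('/tmp/w2.pkl','wb')); save(c,'w2.png')
s=manip.sense();print(s['time'],s['qpos'],s['width'])
```

```text
3.7417 [ 0.89479975  0.11650568 -1.25265984  2.04457815  0.38882515  0.69387933
  0.98018963] 0.08686590233069905
```

View pics/w1.png

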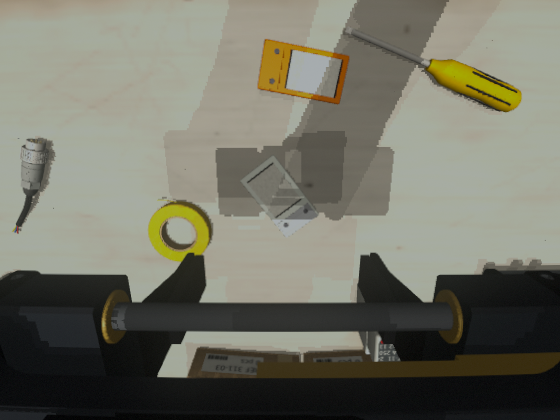

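View pics/w2.png

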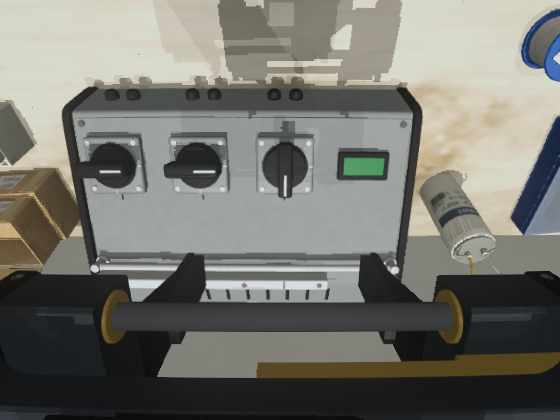

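w1 shows the tag at about (278,195), with its dots at the lower right, which is the world +x+y end. w2 shows plate A centred at about (285,165), with its handle pointing up the slope. I'll check which tag end has the hook and cross-check the isolator position.

Run:
```python
from h import *
a=pickle.load(open('/tmp/w1.pkl','rb'));s=pickle.load(open('/tmp/side.pkl','rb'))
z=lambda im,k:cv2.convertScaleAbs(cv2.resize(im[:,:,::-1],None,fx=k,fy=k,interpolation=cv2.INTER_CUBIC),alpha=1.1)
A=z(a['color'][145:245,228:328],4);B=z(s['color'][180:205,285:335],8)
C=np.zeros((400,800,3),np.uint8);C[:,:400]=A;C[:200,400:]=B; 
cv2.imwrite('pics/tagz.png',C)
c=pickle.load(open('/tmp/w2.pkl','rb'))
n=np.array([-np.sin(.42),0,np.cos(.42)]); m=np.array([0.62321623,0.04841256,0.11750821])
g=c['color'].astype(int)
print('plateW',plane_hit(c,[(285,165),(199,165),(114.5,165)],m+.01*n,n)-.01*n)
print('rail',plane_hit(c,[(95,268),(394,269)],m+.014*n,n))
P=cloud(c); print('panel depth pts',[(p@n-m@n).round(4) for p in P[215:245:10,120:380:40].reshape(-1,3)])
print(m@n)
```

```text
plateW [[ 0.57036083  0.0889092   0.09390444]
 [ 0.5700714  -0.00060624  0.09377519]
 [ 0.56951022 -0.08996357  0.09352458]]
rail [[ 0.67155822 -0.13034165  0.15442899]
 [ 0.67277101  0.21378767  0.15497058]]
panel depth pts [np.float64(0.0003), np.float64(0.0001), np.float64(0.0006), np.float64(-0.0006), np.float64(-0.0005), np.float64(-0.0), np.float64(0.0005), np.float64(-0.0003), np.float64(-0.0005), np.float64(0.0015), np.float64(0.0002), np.float64(-0.0017), np.float64(-0.0021), np.float64(-0.0006), np.float64(-0.0006), np.float64(-0.0006), np.float64(0.0), np.float64(-0.0002), np.float64(-0.0004), np.float64(0.0002), np.float64(-0.0018)]
-0.1468274853519811
```

View pics/tagz.png

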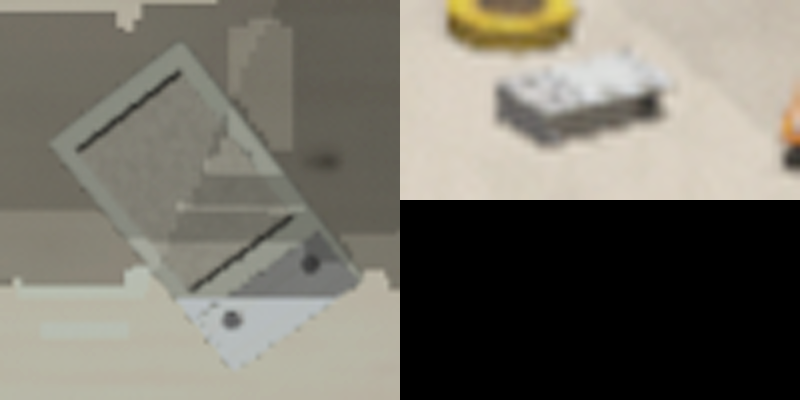

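The side view shows a solid grey flange face on the left and a dark foot with a gap on the right, so the hook is at the dotted (+x+y) end. Next I'll turn the isolator.

Run:
```python
from h import *
n=np.array([-np.sin(.42),0,np.cos(.42)])
A=np.array([.5715,.087,.0944]); R=toolR(-n,np.array([0.005,1.,0]))
manip.command_gripper(.045,20)
go(A+.10*n,R); 
print(go(A+.037*n,R,True,feed=.1,until=15))
print(manip.sense()['ft_force'],manip.sense()['qpos'][6])
manip.command_gripper(.021,10)
s=manip.sense(); q=np.array(s['qpos']); print(s['time'],s['width'],s['ft_force'],s['finger_force'])
q2=q.copy(); q2[6]-=1.0; manip.move_j(q2); print(manip.sense()['ft_force'],manip.sense()['moment'])
q2[6]=q[6]-1.5; manip.move_j(q2); print(manip.sense()['ft_force'],manip.sense()['moment'])
print(Rot.from_rotvec(manip.sense()['eef_rot']).as_matrix().round(2))
manip.command_gripper(.035)
go(A+.12*n,Rot.from_rotvec(manip.sense()['eef_rot']).as_matrix(),True,feed=.2)
s=manip.sense(); print(s['time'],s['qpos'])
c=cam('top'); c2=vision.camera('wrist'); pickle.dump(c2,open('/tmp/w3.pkl','wb'))
a=cv2.convertScaleAbs(cv2.resize(c2['color'][:,:,::-1],(400,300)),alpha=1.3)
b=cv2.convertScaleAbs(cv2.resize(c['color'][120:220,180:313,::-1],(400,300)),alpha=1.6)
cv2.imwrite('pics/turn.png',np.hstack([a,b]))
```

```text
False
[ 0.54853625 -0.14620694 -0.07242061] 0.32069903961857255
6.725 0.02126609668254764 [-2.27844881 -3.03955837  5.57713994] 3.1587156298337504
[ 2.55628341 -4.16507681  0.67668066] [-4.47068976 -0.05370501  8.3122774 ]
[-2.39222372  0.20920998  5.13762079] [ 0.11545011  0.59381809 -0.04290068]
[[-0.04  0.91  0.4 ]
 [ 1.    0.04 -0.  ]
 [-0.02  0.4  -0.91]]
9.0 [ 0.65204605  0.26994769 -1.08815311  2.14744332  0.7436793   0.58996358
 -0.91718467]
```

View pics/turn.png

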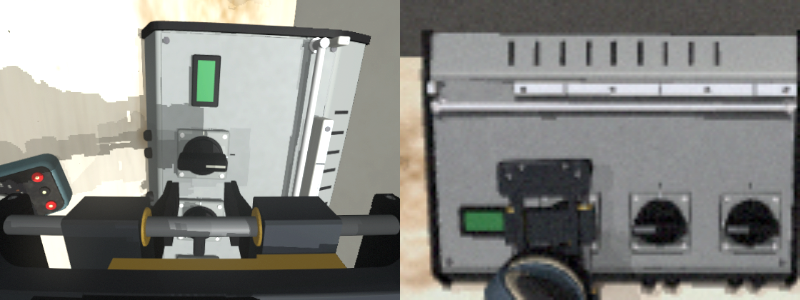

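The handle is unchanged: in the left half of the picture, A at (203,155) still has its pointer up the slope. I turned it clockwise against its stop. I'll refine the centre and turn it the other way.

Run:
```python
from h import *
n=np.array([-np.sin(.42),0,np.cos(.42)]); m=np.array([0.62321623,0.04841256,0.11750821])
c=pickle.load(open('/tmp/w3.pkl','rb')); print(plane_hit(c,[(283.8,215.6)],m+.01*n,n)-.01*n)
A=np.array([.5715,.085,.0944]); R=toolR(-n,np.array([0.005,1.,0]))
manip.command_gripper(.045,20)
go(A+.10*n,R); 
print(go(A+.037*n,R,True,feed=.1,until=15))
f0=np.array(manip.sense()['ft_force']); print(f0)
manip.command_gripper(.021,10)
s=manip.sense(); q=np.array(s['qpos']); print(s['time'],q[6],s['width'],s['ft_force'],s['finger_force'])
q2=q.copy()
for a in (.5,1.0,1.4):
    q2[6]=q[6]+a; manip.move_j(q2); manip.pause(.15); s=manip.sense(); print(a,s['ft_force'],s['moment'],s['width'])
print(Rot.from_rotvec(manip.sense()['eef_rot']).as_matrix().round(2))
manip.command_gripper(.035)
go(A+.12*n,Rot.from_rotvec(s['eef_rot']).as_matrix(),True,feed=.2)
s=manip.sense(); print(s['time'],s['qpos'])
c2=vision.camera('wrist'); pickle.dump(c2,open('/tmp/w4.pkl','wb'))
save(c2,'turn2.png')
```

```text
[[0.57171802 0.09074805 0.09451052]]
False
[-0.36418454 -0.15001419 -0.06040718]
12.3083 0.21382037118964806 0.021150914799078872 [-2.82821574 -1.60876826  5.38428723] 3.0225944502308266
0.5 [ 3.58782417  6.0094635  -4.13521688] [1.13293035 0.01093561 0.34048335] 0.021404570338648087
1.0 [-3.79128447 -2.89939622  6.63501421] [-0.40885946  0.76146321 -0.18894634] 0.02113347002304794
1.4 [-0.96356482 -1.03155887  3.5767145 ] [-0.35880543  0.25792095 -0.18054968] 0.020657528563573238
[[-0.16 -0.9   0.41]
 [-0.98  0.18 -0.  ]
 [-0.07 -0.4  -0.91]]
15.4833 [ 0.81474817  0.39713717 -1.33895463  2.14770476  0.94865667  0.71311936
  1.84378543]
```

View pics/turn2.png

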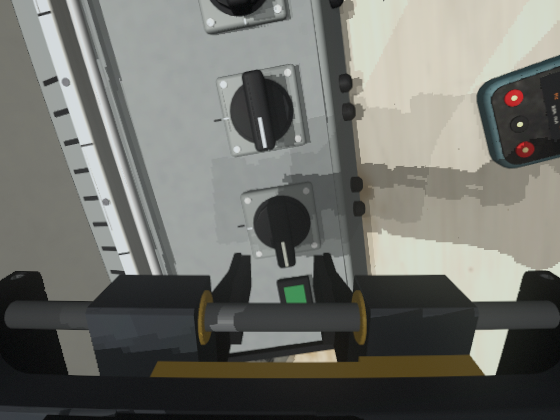

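A's pointer is now at (283,250), pointing towards the meter on the left and parallel to B's, so it is off. Next is the tag grasp; I'll also check clearance to the capacitor.

Run:
```python
from h import *
n=np.array([-np.sin(.42),0,np.cos(.42)])
top=pickle.load(open('/tmp/top.pkl','rb'));P=cloud(top)
k=P[145:185,140:183].reshape(-1,3);k=k[(k[:,2]>.08)&(k[:,2]<.3)];print('cap',k.min(0),k.max(0),np.median(k,0))
c=pickle.load(open('/tmp/w1.pkl','rb'))
cr=np.array([(180,42),(52,145),(235,368),(358,275)])/4.+[228,145]
t=plane_hit(c,cr,np.array([0,0,.02]),np.array([0,0,1.]))
d=(t[2]+t[3]-t[0]-t[1]);yw=np.arctan2(d[1],d[0]);print(t.mean(0),yw,np.linalg.norm(np.diff(t,axis=0),axis=1))
yaw=yw
for s in (1,-1):
    R=toolR(np.array([0,0,-1.]),s*np.array([-np.sin(yaw),np.cos(yaw),0])); g=t.mean(0)*[1,1,0]
    for z in (.15,.022):
        p=g+[0,0,z]; print(s,z,manip.solve_ik(p-.051*R[:,2],Rot.from_matrix(R).as_rotvec()))
    Rh=toolR(-n,s*np.array([0.005,1.,0])); u=np.array([np.cos(.42),0,np.sin(.42)])
    for yy in (.163,.087):
        p=np.array([.6715,yy,.1545])-.0325*u+.011*n+[0,0,.0]; print(s,yy,manip.solve_ik(p-.051*Rh[:,2],Rot.from_matrix(Rh).as_rotvec()))
```

```text
cap [0.6464551  0.29158043 0.08007558] [0.69924056 0.34106262 0.19196365] [0.66763905 0.31221847 0.12723754]
[ 0.42774197 -0.38580599  0.02      ] 0.651861387079557 [0.04209725 0.07732633 0.04176106]
1 0.15 [ 1.28341802  0.54804635 -0.84611084  1.83202302  0.48771732  0.98350491
  2.45310949]
1 0.022 [ 1.28218603  0.7717028  -0.86954994  1.90701056  0.78977711  0.84840313
  2.21282887]
1 0.163 [ 0.22081868  0.51002859 -0.7881159   1.93271032  0.96859233  0.65083336
  0.39217943]
1 0.087 [ 0.38339938  0.48892355 -0.80931576  1.97206878  0.93480121  0.58884882
  0.53394776]
-1 0.15 [ 0.25996661  0.4402681   0.52729771  1.89153093 -0.28121369  0.88316099
  0.00719475]
-1 0.022 [ 0.41152672  0.60641369  0.33301886  1.95893282 -0.32293019  0.62744303
  0.03407052]
-1 0.163 [-1.16998566  0.63452158  1.10971425  2.00729773 -0.94447215  0.56305206
 -1.0912531 ]
-1 0.087 [-1.04999675  0.60132864  1.11070773  2.04737354 -1.01610489  0.56579003
 -0.89059914]
```

Run:
```python
from h import *
n=np.array([-np.sin(.42),0,np.cos(.42)]);u=np.array([np.cos(.42),0,np.sin(.42)])
yaw=.643; T=np.array([.4283,-.3856,0]); R=toolR(np.array([0,0,-1.]),np.array([-np.sin(yaw),np.cos(yaw),0]))
manip.command_gripper(.058,20)
go(T+[0,0,.13],R)
print(go(T+[0,0,.023],R,True,feed=.12,until=12))
manip.command_gripper(.03,25); s=manip.sense(); print(s['width'],s['finger_force'],s['ft_force'])
go(T+[0,0,.2],R,True,feed=.25)
Rh=toolR(-n,np.array([0.005,1.,0]))
hp=np.array([.6715,.163,.1545])
# grasp pt in tag frame (0,0,.023); hook (.0325,0,.011)
go(hp+.013*u+.10*n-.0325*u+.012*n,Rh)
s=manip.sense(); print(s['time'],s['width'],s['qpos'],s['ft_force'])
cs=cam('side'); ct=cam('top'); cw=cam('wrist')
a=cv2.resize(cs['color'][150:290,160:300,::-1],(400,400),interpolation=cv2.INTER_CUBIC); b=cv2.resize(cw['color'][:,:,::-1],(400,300))
C=np.zeros((400,800,3),np.uint8);C[:,:400]=a;C[:300,400:]=b;cv2.imwrite('pics/pre.png',C)
```

```text
False
0.043125207682669045 25.000367760658264 [-1.43740604  0.02406317  3.80213026]
22.4333 0.043496439710027215 [ 0.25634899  0.32507981 -0.80249588  1.89893378  0.65751062  0.72963342
  0.65214556] [ 0.57040966 -0.50893306  0.17265281]
```

View pics/pre.png

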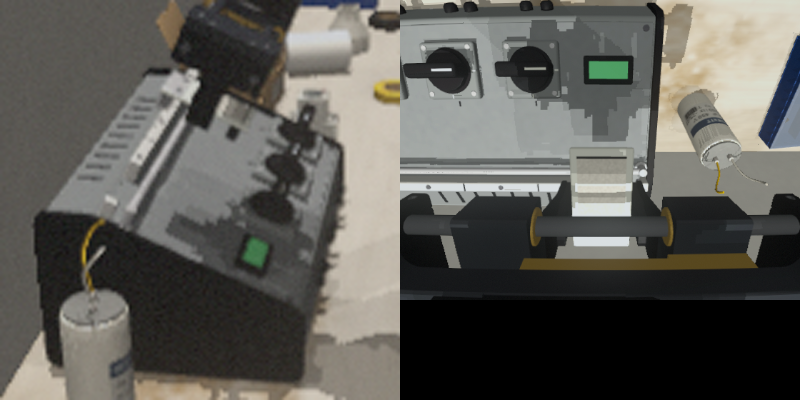

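The tag is held squarely, over the gap. I'll hook it on, guarded by force.

```bash
cat >> h.py <<'E'
n=np.array([-np.sin(.42),0,np.cos(.42)]);u=np.array([np.cos(.42),0,np.sin(.42)])
Rh=toolR(-n,np.array([0.005,1.,0])); rail=np.array([.6715,.0407,.1545]); yv=np.array([-.005,1,0])
def hookpos():
    """hook point in rail frame coordinates (u,y,n)"""
    s=manip.sense(); R=Rot.from_rotvec(s['eef_rot']).as_matrix(); g=np.array(s['tcp_pos'])+.051*R[:,2]+.0325*u-.012*n-rail
    return np.array([g@u,g@yv,g@n])
def gohook(a,b,c,**k): return go(rail+a*u+b*yv+c*n-.0325*u+.012*n,Rh,True,**k)
E
python3 - <<'E'
from h import *
c=pickle.load(open('/tmp/wrist.pkl','rb'))
s=manip.sense(); g=np.array(s['tcp_pos'])-.051*Rh[:,2]*-1
t=plane_hit(c,[(241,209),(327,209)],g-.003*n,n)-g; print('rear edge u,y',t@u,t@yv)
h=hookpos(); print(h)
print(gohook(.013,h[1],.015,feed=.15,until=8), hookpos())
print(gohook(.013,h[1],.000,feed=.04,until=6), hookpos(), manip.sense()['ft_force'],manip.sense()['time'])
E
```

```text
rear edge u,y [-0.0412735  -0.04103065] [-0.01756601  0.02334324]
[0.01319868 0.12142515 0.09969401]
False [0.01286269 0.12194135 0.01577743]
False [0.01240581 0.12137317 0.00014238] [-0.47537034 -0.5799477  -0.956651  ] 23.825
```

Run:
```python
from h import *
h=hookpos()
print(gohook(-.006,h[1],.0005,feed=.03,until=5), hookpos(), manip.sense()['ft_force'])
h2=hookpos(); s=manip.sense(); print(s['time'],s['width'],s['qpos'])
# pull-up check: lip under bar should resist
f0=np.array(s['ft_force'])
print('up',gohook(h2[0]+.0005,h2[1],h2[2]+.008,feed=.03,until=5), hookpos(),np.array(manip.sense()['ft_force'])-f0)
```

```text
True [0.00124248 0.12134587 0.0005935 ] [2.19555426 0.65755008 0.03607135]
24.2833 0.04326658542160052 [ 0.13545716  0.46977377 -0.66444561  1.93700818  0.88205373  0.59649409
  0.45645138]
up True [0.00142996 0.12104486 0.00441749] [ 0.00342277  0.7499378  -1.66213011]
```

The hook is engaged: the flange met the bar, and the lip stopped the lift 4 mm up. Now I'll slide it, release and check.

Run:
```python
from h import *
h=hookpos()
gohook(.0022,h[1],.0012,feed=.05)
print(gohook(.0022,.0445,.0012,feed=.06,until=8), hookpos(), manip.sense()['ft_force'])
s=manip.sense(); print(s['time'],s['width'])
gohook(.0015,.0445,.0005,feed=.03)
manip.command_gripper(.060,10)
print(manip.sense()['ft_force'])
gohook(.0015,.0445,.09,feed=.15,until=6)
w=vision.camera('wrist'); pickle.dump(w,open('/tmp/w5.pkl','wb'))
go(np.array([.45,-.15,.3]),toolR(np.array([0,0,-1.]),np.array([0,1.,0])))
c=cam('top'); cam('side'); save(c,'end.png'); print(manip.sense()['time'])
# tag white mask in the top view over console
im=c['color'].astype(int); r=im[140:215,195:315]
m_=((r.min(2)>125)).astype(np.uint8)
cs,_=cv2.findContours(m_,cv2.RETR_EXTERNAL,cv2.CHAIN_APPROX_NONE)
for k in cs:
    if cv2.contourArea(k)>15: print(cv2.boundingRect(k),cv2.contourArea(k),cv2.minAreaRect(k))
for row in range(150,190,4): print(row,' '.join('%3d'%v for v in im[row,215:262].mean(1)))
```

```text
False [0.00201163 0.04518791 0.00138903] [ 0.73393004  0.50382351 -1.08147226]
26.2167 0.0430086141238197
[ 0.900235    0.82287567 -0.33196976]
29.1
(0, 14, 117, 26) 334.5 ((58.0, 26.5), (25.0, 116.0), 90.0)
(104, 8, 13, 4) 36.0 ((110.0, 9.5), (3.0, 12.0), 90.0)
(72, 8, 30, 4) 87.0 ((86.5, 9.5), (3.0, 29.0), 90.0)
(41, 8, 30, 4) 69.5 ((55.5, 9.5), (3.0, 29.0), 90.0)
(23, 8, 16, 3) 25.0 ((30.5, 9.0), (2.0, 15.0), 90.0)
150  96  98  91 142 145  83  78 143 146 144 145 147 145 145 146 146 147 144 144 116 112 143 145 145 144 145 144 145 146 145 146 145 146 143 144  90 111 146 149 149 145 148 150 149 147 148 149
154 120 117 116 119 114 117 120 118 120 119 120 118 116 129 123 123 126 128 129 126 128 126 127 128 124 122 140 146  90  96  95  94  95  93  95  97  94  93  96  97  95  93  93  92  94  92  94
158  56  59  56  57  55  59  57  56  57  57  55  58  36 144 132  67  86 131 135 131 134 130 132 131  71  83 131 119  36  58  56  61  60  56  58  61  54  58  55  61  57  59  60  61  61  60  60
162  94  96  94  93  96  94  93  96  93  96  95  98  94 151 123  96  97  87  90  87  87  88  86  89  8
[... 541 characters left out ...]
 149 149 149 151 149 148 151 149 152 151 146 146  81  81  92  95  90  91  94  97  94  94  93  94  94  91  91  90  91  92  93
178  94  94  93  95  96  92  93  93  95  92  94  92  93  84 150 102 103 100 101 103  99 101 100 101 101  99 126 147 107  95  88  89  92  93  90  93  93  93  94  91  92  89  94  91  94  93  92
182  95  95  94  93  93  91  93  93  95  95  93  94  99  93  95  85  89  80  85  61  61  50  58  58  61  57  58  62  82  82  91  93  91  92  90  93  95  92  93  94  90  92  90  93  91  92  90
186  90  94  91  93  90  93  95  93  95  95  96  70 117 132  91  91  93  89  82  51  47  49  45  65  81  88  91  94 114 129  92  35  92  91  94  91  90  91  90  91  86  50 100 131 101  94  91
```

The tag hangs straight, with its dots centred at column 235.0 against the ledge index at 234.5, a row band higher. I'll confirm by casting rays to world y, check the depth and check that the handle is unchanged, then hand in.

Run:
```python
from h import *
c=pickle.load(open('/tmp/top.pkl','rb'))
pt=lambda uv,h:plane_hit(c,[uv],rail+h*n,n)[0]
print('index ledge y',pt((234.5,150),.008)[1],'tag dots y',pt((235,158),.009)[1],'tag low y',pt((236.05,178),.007)[1],'plate y',pt((236.1,193.6),-.004)[1])
P=cloud(c); print('tag height over rail axis',[round(float((P[r,236]-rail)@n),4) for r in (160,166,172,178)])
g=c['color'][184:208,222:252].mean(2).astype(int)
k=np.argwhere(g<40); print('dark handle rows/cols',k.min(0)+[184,222],k.max(0)+[184,222])
for r in range(188,204,2): print(r,g[r-184])
s=manip.sense(); print(s['ft_force'],s['time'])
```

```text
index ledge y 0.0851881596094389 tag dots y 0.08431313628752028 tag low y 0.08309166444549128 plate y 0.08524260657762066
tag height over rail axis [0.0099, 0.0072, 0.006, 0.0006]
dark handle rows/cols [186 227] [201 246]
188 [93 92 92 95 66 94 89 88 66 17 13  1  7 13 13 13 11  6 15 49 86 92 89 85
 40 94 92 92 92 89]
190 [94 93 93 94 64 94 89 30 16 11 12 13 20 11  8 12 18 16 14 17 15 53 89 85
 43 95 93 94 92 92]
192 [93 95 93 93 77 86 32 12 13 14  0 18  0  8 10  9  4  8  8  9  4 21 82 88
 44 90 95 93 95 92]
194 [92 92 94 92 68 11 15  4  7  2  8  9 12 18 12  8 10  7 14 14 19  4 19 76
 46 94 94 90 91 92]
196 [95 95 92 92 47 78 76 76 79 77 76 71 16 13 14 15 20 17 18 19 15 13 17 78
 48 90 94 93 93 92]
198 [90 91 89 94 65 36 26 19 13 17  8 17  9 14  3 11  9  6 12 12 21 21 44 79
 51 92 93 89 93 95]
200 [94 97 94 95 72 69 83 53 54 41 31 10  2  0 12 13  7 14 21 29 47 49 83 77
 55 97 89 92 90 89]
202 [ 96  97  97  96  80 100 123  94  83  84  84  85  82  45  46  62  84  87
  83  85  85  96 129  93  65  93  93  95  92  93]
[-0.8293398  -0.05805132 -0.2500256 ] 29.1
```

```bash
python3 -c "
from rig import manip
print(manip.finish_job())"
```

```text
the job is handed in; nothing more can be done
None
```

The left isolator is off, the tag hangs within about 2 mm of its index mark, and the job was handed in at 29 s; my first turn went the wrong way, clockwise against the stop, before I corrected it.

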